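Unlock and zero the kitchen scale

ROBOT

A 6-joint arm with a two-finger parallel gripper is mounted at the origin on a cart in front of the work surface, level with it; the furniture and walls round the work are solid. World frame = base frame: x ahead of the robot, y to its left, z up, the work surface at z = 0. Lengths are in mm, angles in rad, forces in N, time in s.
With the tool pointing down it reaches from about 275 to 1000 mm from the base axis. Payload 8.4 kg.
Tool frame: the origin (TCP) lies midway between the tips of the shut fingers; the grasp point (between the pads) lies 19 mm behind it; z points along the fingers, y is the line along which they close (so a half turn about z gives the same grasp; the last joint's range is limited). The gripper opens to 85 mm and grips with 20 to 120 N. Pads are 22 mm wide; open, the fingers measure 114 mm over their backs; the gripper's body (76 mm by 85 mm) begins 54 mm behind the grasp point. The pads swing forward as they close: fully open they stand 13 mm farther back than shut.
Start: joints at [1.335, 0.353, 1.633, -0, 1.155, -0.002], TCP at [144.796, 607.998, 231.281] pointing down, gripper open.
Joint ranges: [-2.63, 2.63], [-0.92, 2.1], [0.06, 2.66], [-1.3, 4.44], [0, 2.69], [-3.02, 3.02]. Speed limits (rad/s): [2.22, 2.22, 2.79, 3.14, 3.14, 3.14].

INTERFACE

Orientations are given as [roll, pitch, yaw] about the fixed x, y, z axes, in that order (R = Rz(yaw) Ry(pitch) Rx(roll)).
In Python, from rig import telemetry, optics, r gives the robot as it stands.
- The arm moves only by the tool play_rows, never from a script. Its arguments are lists of equal length, an entry for each row: "dp": the shift along the tool's x, y, z in units of 40 mm (1.0 is 40 mm), a list of three; "rot": the turn, a rotation vector about the tool's x, y, z in units of 6 degrees (1.0 is 6 degrees), a list of three. In form: {"dp": [[tx, ty, tz], ...], "rot": [[ax, ay, az], ...]}. A call has 1 to 5 rows; each row is the pose to reach, as a shift and turn from the pose commanded when the call began, along the tool's axes at that moment; what a row does not reach only later rows make up. A row lasts 1/12 s, in which the tool goes at most 41.7 mm and 7.16 degrees, less where a joint would pass 70% of its speed; a pose out of reach is approached as far as the arm can. A call with a gripper value outside its range is refused whole. "fingers" is the opening, from 0 (shut) to 1 (fully open), set as the call begins (left out, the last holds). The fingers move at their own pace and stop on an object; "grip_force" is the grip in N (left out, the last holds). Time passes only in rows, so rows that repeat a pose let the fingers close. It gives the time, the measured TCP pose, the force, the opening and the grip force at its end, in the units of the state.
- telemetry.sense(): the state, without advancing time (a new reading comes with each control period).
- optics.grab_frame(name): name is "scene" or "side" or "wrist"; returns a dict with "color" (400x640x3 uint8, red, green, blue), "mtx" (3x3 intrinsics, pixels), "D" ([k1, k2, p1, p2, k3] as OpenCV has them; the pictures are not rectified), "R" (3x3) and "t" (3): a world point X has camera coordinates R X + t; the wrist camera has in their place "mount" (4x4, takes a point from camera to tool coordinates, whose origin is the TCP and whose axes are the flange's). Camera axes: x right, y down, z forward; pixel columns grow to the right and rows downward; lengths in mm; the calibration is good to about 2 mm. A picture is of the moment at which its call begins: read the wrist's pose just before it. There is no depth.
- r.sign_off(): hands the job in; it is judged then, once.
The state is a dict: "clock": time; "qpos": joint angles; "qvel": joint speeds; "joint_efforts": joint torques, N m; "eef_pos": TCP position; "tcp_rot": TCP orientation; "contact_force": force on the tool from outside, world axes, zero at the start; "wrist_torque": the same for the moment, N m; "opening": opening from 0.0 (shut) to 1.0 (fully open); "grasp_force": force on a finger pad.
Only numpy, scipy, OpenCV 4.12 (cv2) and the standard library are available. Lean on these libraries where they do the work, as an engineer would, in place of code of your own. Each camera call takes 0.05 s, during which the arm holds its last target. There are 200 camera calls.

TASK

The keys of the kitchen scale are locked: press its two small round keys down together, one fingertip on each, hold both fully down for at least two seconds and let both spring up. Then press the oblong key between them fully down and let it up, which zeroes the scale with the little bowl on it. Leave the scale, the bowl and the other things where they stand, and lift nothing.

Things in the scene. Friction and masses are not known exactly. Their poses are not given: they have to be found in the camera images.
- scale: White flat kitchen scale, 220 (x) x 180 (y) x 24 mm high to the top of its housing, about 1.2 kg, standing loose on rubber feet. Origin: centre of its underside; z up; x from its keys towards its weighing plate, y to the left seen from the keys' side. On top: a row of three grey keys parallel to y at x = -80 mm, a display at x = -49 mm, and a round steel weighing plate (136 mm across, top 32 mm above the underside, centre at x = +36 mm).
- key_left_top (a point): Centre of the top face of the round grey key at the +y end of the row, 20 mm across, at (-80, +40, +31) mm on the scale when up, 7 mm proud of the housing; moves with the key. The round keys' centres are 80 mm apart, at equal height.
- key_right_top (a point): Centre of the top face of the other round key, 20 mm across, at (-80, -40, +31) mm on the scale when up, 7 mm proud.
- key_wide_top (a point): Centre of the top face of the oblong grey key midway between the round ones, 36 mm (along y) x 15 mm (along x), at (-80, 0, +31) mm on the scale when up, 7 mm proud. Its ends are 12 mm from the edges of the round keys.
- key_left (a joint): Joint of the +y round key: 0 = up, grows to 0.006 m = fully down (it then stands 1 mm proud of the housing). Spring return; 1.5 N starts it, 5 N takes it fully down; down counts from 0.0042, up below 0.0015.
- key_right (a joint): Joint of the -y round key: 0 = up, grows to 0.006 m = fully down (it then stands 1 mm proud of the housing). Spring return; 1.5 N starts it, 5 N takes it fully down; down counts from 0.0042, up below 0.0015.
- key_wide (a joint): Joint of the oblong key: 0 = up, grows to 0.006 m = fully down (it then stands 1 mm proud of the housing). Spring return; 1.5 N starts it, 5 N takes it fully down; down counts from 0.0042, up below 0.0015.
- bowl: Small dark bowl, 53 mm across, 26 mm high, loose on the weighing plate; origin: centre of its underside.
- spice_jar: Spice jar with dark cap, 41 mm across, 105 mm high, behind and left of the scale; origin: centre of its underside.
- egg_timer: Round egg timer, 61 mm across, 64 mm high, behind and right of the scale; origin: centre of its underside.
- teaspoon: Steel teaspoon, 132 mm long, 11 mm high, lying left of the keys; origin: centre of its underside.
- coffee_scoop: Steel coffee scoop, 148 mm long, 27 mm high, lying right of the scale; origin: centre of its underside.
- mug: White mug, 83 mm across without the handle, 86 mm high, on the hob left of the scale; origin: centre of its underside, the handle counted in.
- tea_tin: Square tea tin, 70 x 70 x 108 mm, on the hob farther left; origin: centre of its underside.
- plate_centre (a point): Centre of the top of the round steel weighing plate, on which the bowl stands.
Mind the look-alikes: they are no part of the job. What is shaped like the bowl but blue is not meant.

How it is judged (in metres and radians):
On the way, in this order (a step that is already met when the one before it is completed fails the run):
1. both round keys are held down together for two seconds, by the fingers (value of joint each of key_left, key_right above 0.0042 m and contact force between the fingers and scale above 2 N), for 2 s.
2. all three keys are up again (value of joint each of key_left, key_right, key_wide below 0.0015 m), for 0.05 s.
3. the oblong key is pressed down, the round keys being up (value of joint key_wide above 0.0042 m and value of joint each of key_left, key_right below 0.0015 m), for 0.1 s.
At the end, for the whole second after the job is handed in: All three keys are up (less than 1.5 mm down), the scale stands level and at rest within 20 mm of where it stood, and the bowl stands upright and still on its weighing plate (all of step 2 and distance of scale from where it was at the start of the episode below 0.02 m and angle between scale's own z axis and vertical below 0.03 rad and linear speed of each of scale, bowl below 0.01 m/s and horizontal distance between bowl and plate_centre below 0.06 m and angle between bowl's own z axis and vertical below 0.1 rad); the robot touches nothing.
It fails at once if one round key is pressed down alone (over 5 mm with the other under 0.8 mm) ((value of joint key_left above 0.005 m and value of joint key_right below 0.0008 m) or (value of joint key_right above 0.005 m and value of joint key_left below 0.0008 m)).
It fails at once if the oblong key and a round key are down at once (both over 3 mm) (value of joint key_wide above 0.003 m and value of joint any of key_left, key_right above 0.003 m).
It fails at once if the scale is shifted over 20 mm, lifted or tipped (distance of scale from where it was at the start of the episode above 0.02 m or height (world z) of scale above 0.01 m or angle between scale's own z axis and vertical above 0.08 rad).
It fails at once if the bowl is lifted or shifted over 20 mm (distance of bowl from where it was at the start of the episode above 0.02 m).
It fails at once if a thing beside the scale is shifted over 20 mm or lifted (distance of any of spice_jar, egg_timer, teaspoon, coffee_scoop, mug, tea_tin from where it was at the start of the episode above 0.02 m).
It also fails if it takes over 46 s, if anything falls off the work surface, if the arm or the gripper's body presses on something with over 40 N, if the wrist force passes 120 N, or if a joint passes its speed limit or range.

## Working session

There is one attempt and no reset: what is moved stays moved. The work goes in short steps, Python scripts to look and compute and a tool call to move; the robot and the scene stay as the last step left them, time stands still between calls to the robot, and variables do not carry over. Pictures are saved under pics/ and viewed, at most 10 in all, crops included, and the job is handed in when it is done.

Besides the shell and the picture viewer there is one more tool, called after "Request:" as name(argument=value, ...) on one line, values as JSON. play_rows: Moves the arm, as the interface text tells. Its arguments: {"type":"object","properties":{"dp":{"type":"array"},"rot":{"type":"array"},"fingers":{"type":"number"},"grip_force":{"type":"number"}},"required":["dp","rot"]}

```bash
ls; mkdir -p pics; python3 - <<'E'
from rig import telemetry, optics, r
import cv2,pickle
s=telemetry.sense(); print({k:s[k] for k in('clock','eef_pos','tcp_rot','opening','contact_force')})
d={}
for n in('scene','side','wrist'):
    f=optics.grab_frame(n); d[n]=f; cv2.imwrite(f'pics/{n}0.png',f['color'][...,::-1])
d['s']=s
pickle.dump(d,open('f0.pkl','wb')); print(d['wrist']['mount'],d['scene']['mtx'],d['scene']['D'],d['scene']['t'])
E
```

```text
pics
{'clock': 0.0, 'eef_pos': array([144.66146623, 607.54610918, 230.58122671]), 'tcp_rot': array([-3.14022936e+00, -3.44841491e-05,  2.90779656e+00]), 'opening': 1.0019118471424593, 'contact_force': array([-0.5404453 ,  0.1736427 ,  0.17967391])}
[[-3.91733048e-04 -9.52333026e-01 -3.05060083e-01  7.80126500e+01]
 [ 9.99999914e-01 -4.15606998e-04  1.33195281e-05  4.05141104e-02]
 [-1.39469732e-04 -3.05060052e-01  9.52333106e-01 -1.43415966e+02]
 [ 0.00000000e+00  0.00000000e+00  0.00000000e+00  1.00000000e+00]] [[510.53580936   0.         322.31716027]
 [  0.         510.53580936 198.09714316]
 [  0.           0.           1.        ]] [-0.04348768  0.          0.          0.          0.        ] [-129.41519414  546.80783507  973.80419258]
```

View pics/scene0.png

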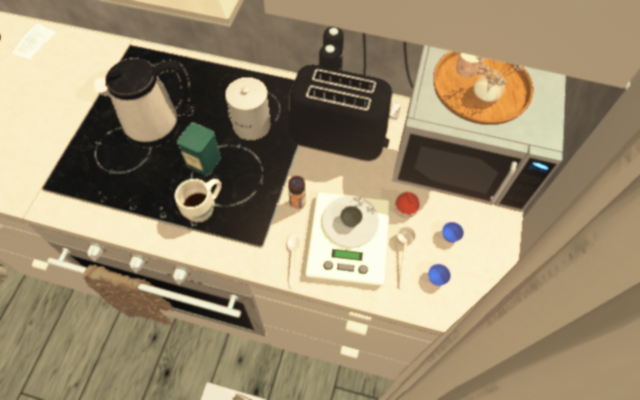

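View pics/wrist0.png

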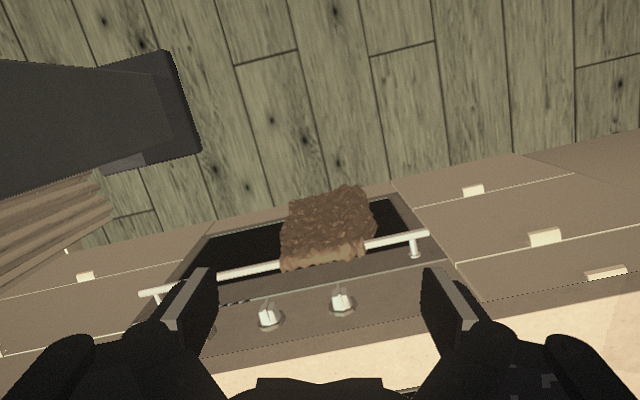

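View pics/side0.png

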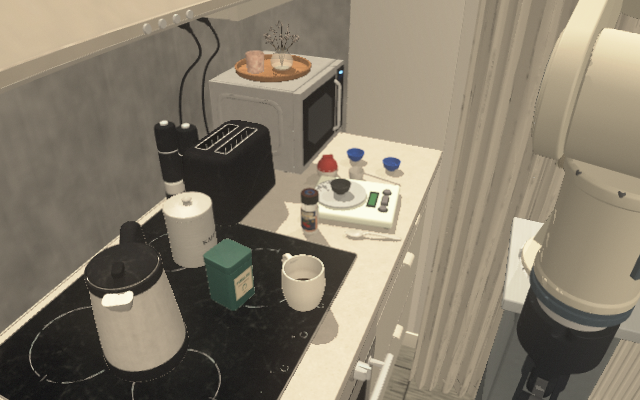

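Scene view: the scale is at about (348,240). Its keys are grey spots near (328,265), (346,267) and (363,269), with the bowl at (351,215). The two blue bowls at (452,232) and (440,274) are look-alikes. The bowl meant is the dark one on the plate, and I won't touch it anyway. I'll segment the keys next.

```bash
cat > h.py <<'E'
import numpy as np,cv2
from scipy.spatial.transform import Rotation as Ro
def cam(f,s=None):
    if 'R' in f: return np.array(f['R']),np.array(f['t'])
    T=np.eye(4);T[:3,:3]=Ro.from_euler('xyz',s['tcp_rot']).as_matrix();T[:3,3]=s['eef_pos']
    M=np.linalg.inv(T@f['mount']);return M[:3,:3],M[:3,3]
def ray(f,px,z,s=None):
    R,t=cam(f,s);u=cv2.undistortPoints(np.array(px,float).reshape(-1,1,2),f['mtx'],np.array(f['D'])).reshape(-1,2)
    d=np.c_[u,np.ones(len(u))]@R;c=-R.T@t
    return c+d*((z-c[2])/d[:,2])[:,None]
def proj(f,X,s=None):
    R,t=cam(f,s);return cv2.projectPoints(np.array(X,float).reshape(-1,3),cv2.Rodrigues(R)[0],t,f['mtx'],np.array(f['D']))[0].reshape(-1,2)
E
python3 - <<'E'
import pickle;from h import *
d=pickle.load(open('f0.pkl','rb'))
def blobs(n,x0,y0,x1,y1,amax):
    f=d[n];im=f['color'][y0:y1,x0:x1];k=6
    g=cv2.resize(im,None,fx=k,fy=k,interpolation=cv2.INTER_CUBIC)
    m=(g.max(2)<165).astype('uint8')
    N,L,S,C=cv2.connectedComponentsWithStats(m)
    for i in range(1,N):
        a=S[i,4]/k/k
        if 8<a<amax:
            p=(C[i]+.5)/k-.5+[x0,y0];print(n,p.round(1),round(a),g[L==i].mean(0).round(),ray(f,p,31)[0].round(1))
    cv2.imwrite(f'pics/{n}_crop.png',g[...,::-1])
blobs('scene',305,195,395,285,700);blobs('side',315,170,405,230,700)
a=cv2.imread('pics/scene_crop.png');b=cv2.imread('pics/side_crop.png')
o=np.zeros((600,800,3),'uint8');A=cv2.resize(a,(400,400));B=cv2.resize(b,(400,267));o[:400,:400]=A;o[:267,400:]=B;cv2.imwrite('pics/c1.png',o)
E
```

```text
scene [350.5 216.3] 370 [106.  96.  73.] [589.2 -45.   31. ]
scene [346.5 254.4] 169 [113. 143.  82.] [491.9 -58.8  31. ]
scene [326.8 267. ] 18 [153. 139. 110.] [450.6 -23.2  31. ]
scene [343.8 268.6] 25 [157. 143. 114.] [457.  -61.3  31. ]
scene [361.2 271. ] 17 [153. 139. 109.] [ 461.6 -100.4   31. ]
side [319.  174.7] 84 [155. 129. 109.] [ 660.5 -108.8   31. ]
side [332.6 170.2] 9 [158.  93.  79.] [ 635.4 -146.5   31. ]
side [390.3 171.6] 31 [141. 133. 122.] [ 486.1 -201.6   31. ]
side [350.9 175.5] 18 [155. 142. 122.] [ 579.2 -138.4   31. ]
side [340.8 188.9] 381 [105.  99.  87.] [580.6 -62.7  31. ]
side [316.2 196.5] 49 [92. 80. 68.] [625.2  -4.1  31. ]
side [384.5 201. ] 147 [134. 125. 111.] [460.2 -50.4  31. ]
side [372.3 199.2] 134 [100. 125.  87.] [490.9 -46.9  31. ]
side [315.3 219.8] 27 [148. 120.  99.] [588.1  90.8  31. ]
side [349.4 224.4] 262 [161. 148. 125.] [508.2  77.4  31. ]
```

View pics/c1.png

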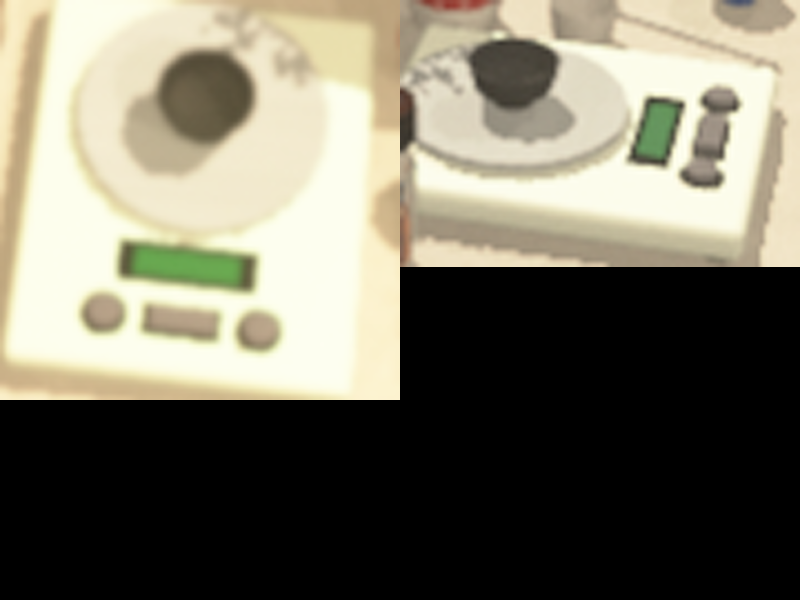

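The crop shows the dark bowl on the plate and three grey keys: left key ≈(328.2,265.2), wide ≈(345.7,267.2), right ≈(363.0,269.3) in scene pixels. There's no blue here, so this is the right bowl. I'll re-centroid with a saturation/grey mask and plan the approach.

```bash
cat >> h.py <<'E'
def plan(s,target,yaw):
    R=Ro.from_euler('xyz',s['tcp_rot']);G=Ro.from_euler('xyz',[np.pi,0,yaw])
    print('dp',(R.inv().apply(np.array(target)-s['eef_pos'])/40).round(3),'rot',(np.degrees((R.inv()*G).as_rotvec())/6).round(3))
E
python3 - <<'E'
import pickle;from h import *
d=pickle.load(open('f0.pkl','rb'));f=d['scene']
P=ray(f,[(328.2,265.2),(345.7,267.2),(363.05,269.25)],31);print(P.round(1),np.linalg.norm(P[0]-P[2]))
v=P[0]-P[2];yaw=np.arctan2(-v[0],v[1]);print(yaw)
plan(d['s'],[*P[1][:2],210],np.pi+yaw)
E
```

```text
[[ 455.5  -25.2   31. ]
 [ 461.3  -64.5   31. ]
 [ 466.8 -103.5   31. ]] 79.19641017747338
0.14365550809786015
dp [-11.593 -14.511   0.534] rot [-1.300e-02 -3.000e-03 -3.604e+00]
```

Request:
play_rows(dp=[[-0.6,-0.75,0],[-1.2,-1.5,0],[-1.8,-2.25,0],[-2.4,-3.0,0],[-3.0,-3.75,0]], rot=[[0,0,0],[0,0,0],[0,0,0],[0,0,0],[0,0,0]], fingers=0.78)

```text
clock: 0.57
eef_pos: [227.0, 432.5, 231.0]
tcp_rot: [-3.141, 0.0, 2.908]
contact_force: [1.2, 0.4, -0.0]
opening: 0.778
grasp_force: 0.0
```

Request:
play_rows(dp=[[-0.6,-0.75,0],[-1.2,-1.5,0],[-1.8,-2.25,0],[-2.4,-3.0,0],[-3.0,-3.75,0]], rot=[[0,0,0],[0,0,0],[0,0,0],[0,0,0],[0,0,0]])

```text
clock: 0.98
eef_pos: [309.0, 258.8, 231.3]
tcp_rot: [3.141, 0.0, 2.908]
contact_force: [0.4, -0.3, -0.0]
opening: 0.786
grasp_force: 0.0
```

Request:
play_rows(dp=[[-0.6,-0.75,0],[-1.2,-1.5,0],[-1.8,-2.25,0],[-2.4,-3.0,0],[-3.0,-3.75,0]], rot=[[0,0,0],[0,0,0],[0,0,0],[0,0,0],[0,0,0]])

```text
clock: 1.4
eef_pos: [391.1, 85.0, 231.4]
tcp_rot: [3.141, 0.0, 2.908]
contact_force: [1.3, 1.1, -0.3]
opening: 0.78
grasp_force: 0.0
```

Request:
play_rows(dp=[[-0.6,-0.75,0],[-1.2,-1.5,0],[-1.8,-2.25,0],[-2.4,-3.0,0],[-2.6,-3.25,0.3]], rot=[[0,0,-0.8],[0,0,-1.6],[0,0,-2.4],[0,0,-3.2],[0,0,-3.6]])

```text
clock: 1.82
eef_pos: [465.0, -67.9, 221.0]
tcp_rot: [-3.139, 0.005, -2.996]
contact_force: [-0.3, 0.2, -0.3]
opening: 0.782
grasp_force: 0.0
```

Request:
play_rows(dp=[[0,0,0],[0,0,0],[0,0,0]], rot=[[0,0,0],[0,0,0],[0,0,0]])

```text
clock: 2.07
eef_pos: [461.2, -63.2, 219.2]
tcp_rot: [3.141, -0.001, -3.0]
contact_force: [-0.3, -0.4, 0.1]
opening: 0.779
grasp_force: 0.0
```

```bash
cat > look.py <<'E'
import sys,pickle,cv2;from h import *;from rig import telemetry,optics
s=telemetry.sense();f=optics.grab_frame('wrist');pickle.dump((f,s),open(sys.argv[1]+'.pkl','wb'))
cv2.imwrite(f'pics/{sys.argv[1]}.png',f['color'][...,::-1])
print(s['clock'],s['eef_pos'].round(1),s['tcp_rot'].round(4),s['opening'],s['contact_force'].round(2))
E
python3 look.py w1
```

```text
2.0667 [461.2 -63.2 219.2] [ 3.1411e+00 -9.0000e-04 -2.9997e+00] 0.7787971329279745 [-0.33 -0.41  0.07]
```

View pics/w1.png

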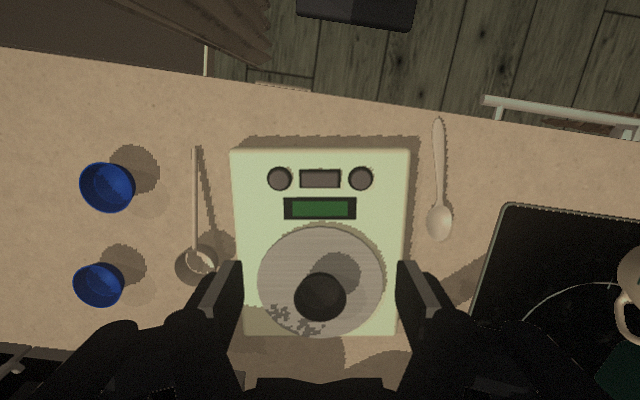

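Wrist view: the three keys are at (279,178), (320,178) and (361,178), squarely aligned. The fingertips are near (232,265) and (405,265), the bowl is at (320,297), and the spoon and scoop are clear to either side. Next I'll centroid the keys precisely.

```bash
cat > meas.py <<'E'
import sys,pickle;from h import *
f,s=pickle.load(open(sys.argv[1]+'.pkl','rb'));im=f['color'].astype(int);g=im.max(2)
print('gray',im[178,279],im[178,320],im[165,300])
x0,y0,x1,y1=255,160,385,194
m=(g[y0:y1,x0:x1]<130).astype('uint8')
N,L,S,C=cv2.connectedComponentsWithStats(m);pts=[]
for i in range(1,N):
    if S[i,4]>80:print(C[i]+[x0,y0],S[i]);pts.append([S[i,0]+(S[i,2]-1)/2+x0,S[i,1]+(S[i,3]-1)/2+y0])
pts=sorted(pts);P=ray(f,pts,29,s);print(pts,P.round(1),np.linalg.norm(P[0]-P[-1]))
v=P[-1]-P[0];yaw=np.arctan2(-v[0],v[1]);print('yaw',yaw)
c=(P[0]+P[2])/2
plan(s,[*c[:2],60],np.pi+yaw)
E
python3 meas.py w1
python3 - <<'E'
import pickle;from h import *
f,s=pickle.load(open('w1.pkl','rb'))
R=Ro.from_euler('xyz',s['tcp_rot'])
for z in(0,-5,-10):
  for y in (-40,-33,33,40):
    X=[R.apply([x,y,z])+s['eef_pos'] for x in(-11,11)];print(z,y,proj(f,X,s).round(0).tolist())
E
python3 -c "
import cv2;a=cv2.imread('pics/w1.png')[230:400,150:490];cv2.imwrite('pics/c2.png',cv2.resize(a,None,fx=2.3,fy=2.3,interpolation=2))"
```

```text
gray [97 87 75] [94 84 73] [184 194 153]
[279.31863727 178.11623246] [ 12   6  26  25 499]
[360.27524752 177.85544554] [ 93   6  26  25 505]
[319.66127024 177.92029888] [ 44   8  43  20 803]
[[np.float64(279.5), np.float64(178.0)], [np.float64(320.0), np.float64(177.5)], [np.float64(360.5), np.float64(178.0)]] [[ 469.7 -100.9   29. ]
 [ 463.6  -61.8   29. ]
 [ 458.5  -22.6   29. ]] 79.06230458306085
yaw 0.14134445043321883
dp [-0.08   0.023  3.98 ] rot [ 0.005 -0.009  0.005]
0 -40 [[234.0, 291.0], [230.0, 248.0]]
0 -33 [[248.0, 291.0], [245.0, 248.0]]
0 33 [[390.0, 291.0], [393.0, 248.0]]
0 40 [[405.0, 291.0], [408.0, 248.0]]
-5 -40 [[231.0, 297.0], [227.0, 253.0]]
-5 -33 [[246.0, 297.0], [243.0, 253.0]]
-5 33 [[392.0, 297.0], [395.0, 253.0]]
-5 40 [[407.0, 297.0], [411.0, 253.0]]
-10 -40 [[228.0, 303.0], [224.0, 258.0]]
-10 -33 [[244.0, 303.0], [241.0, 258.0]]
-10 33 [[394.0, 303.0], [398.0, 258.0]]
-10 40 [[410.0, 303.0], [414.0, 258.0]]
```

View pics/c2.png

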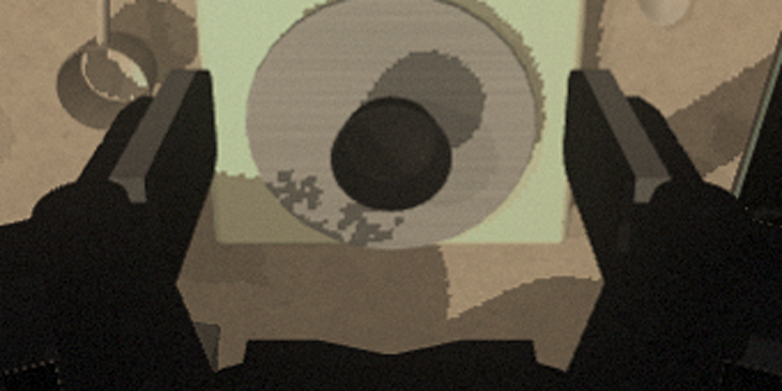

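The tips measure about ±34 (inner) to ±42 (outer) and sit about 11 mm behind the TCP at this opening, so they should meet the keys at TCP z≈20. The wrist and scene cameras agree to within 3 mm on the keys. I'll descend to z≈60 with the opening at 0.82.

Request:
play_rows(dp=[[-0.06,0.01,0.8],[-0.06,0.01,1.6],[-0.06,0.01,2.4],[-0.06,0.01,3.2],[-0.06,0.01,3.9]], rot=[[0,0,0],[0,0,0],[0,0,0],[0,0,0],[0,0,0]], fingers=0.82)

```text
clock: 2.53
eef_pos: [463.8, -61.7, 62.3]
tcp_rot: [-3.142, 0.001, -2.997]
contact_force: [1.1, -0.4, -0.6]
opening: 0.816
grasp_force: 0.0
```

Request:
play_rows(dp=[[0,0,0.2],[0,0,0.4],[0,0,0.4],[0,0,0.4]], rot=[[0,0,0],[0,0,0],[0,0,0],[0,0,0]])

```text
clock: 2.87
eef_pos: [464.9, -62.7, 48.3]
tcp_rot: [-3.141, 0.001, -2.998]
contact_force: [-0.4, -0.7, 0.1]
opening: 0.823
grasp_force: 0.0
```

```bash
python3 look.py w2
```

```text
2.8667 [464.9 -62.7  48.3] [-3.1412e+00  1.3000e-03 -2.9979e+00] 0.8228093775732094 [-0.37 -0.73  0.11]
```

View pics/w2.png

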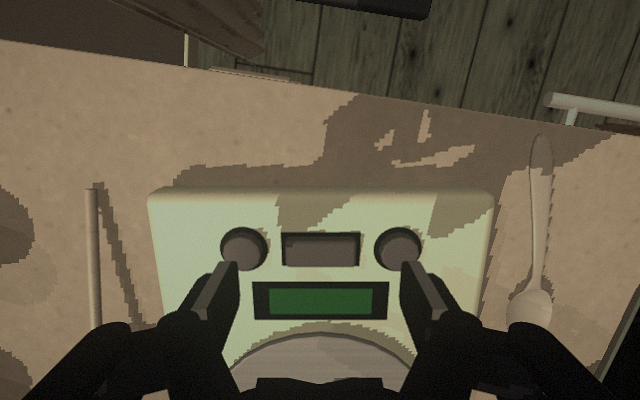

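The tips hover just beyond and above the keys, which are at (244,249), (321,249) and (398,249). Checking the keys' offset in the tool frame.

```bash
python3 - <<'E'
import pickle;from h import *
f,s=pickle.load(open('w2.pkl','rb'));R=Ro.from_euler('xyz',s['tcp_rot'])
P=ray(f,[(244,249),(321,249),(398,249)],31,s);print(P.round(1),np.linalg.norm(P[0]-P[2]));print('tool',R.inv().apply(P-s['eef_pos']).round(1))
for z in(-6,-10,-14):print('tips z',z,proj(f,[R.apply([11,y,z])+s['eef_pos'] for y in(-43,-35,35,43)],s).round(0).tolist())
E
```

```text
[[ 468.1 -100.4   31. ]
 [ 462.6  -62.1   31. ]
 [ 457.1  -23.8   31. ]] 77.36780003102815
tool [[  2.3 -37.7  17.3]
 [  2.3   0.9  17.3]
 [  2.2  39.6  17.3]]
tips z -6 [[219.0, 254.0], [238.0, 254.0], [400.0, 254.0], [419.0, 254.0]]
tips z -10 [[217.0, 258.0], [236.0, 258.0], [402.0, 258.0], [421.0, 258.0]]
tips z -14 [[214.0, 262.0], [234.0, 262.0], [405.0, 262.0], [424.0, 262.0]]
```

Request:
play_rows(dp=[[0.05,0.02,0.15],[0.05,0.02,0.3],[0.05,0.02,0.45],[0.05,0.02,0.55],[0.05,0.02,0.55]], rot=[[0,0,0],[0,0,0],[0,0,0],[0,0,0],[0,0,0]])

```text
clock: 3.33
eef_pos: [461.4, -62.4, 24.4]
tcp_rot: [3.141, -0.001, -2.999]
contact_force: [-0.4, 0.3, 0.5]
opening: 0.815
grasp_force: 0.0
```

Request:
play_rows(dp=[[0,0,0.03],[0,0,0.06],[0,0,0.09],[0,0,0.12],[0,0,0.12]], rot=[[0,0,0],[0,0,0],[0,0,0],[0,0,0],[0,0,0]])

```text
clock: 3.75
eef_pos: [462.0, -62.5, 20.5]
tcp_rot: [-3.142, -0.0, -2.998]
contact_force: [-1.1, -0.7, 5.5]
opening: 0.815
grasp_force: 2.9
```

Request:
play_rows(dp=[[0,0,0.03],[0,0,0.06],[0,0,0.09],[0,0,0.12],[0,0,0.12]], rot=[[0,0,0],[0,0,0],[0,0,0],[0,0,0],[0,0,0]])

```text
clock: 4.17
eef_pos: [462.1, -62.5, 17.0]
tcp_rot: [-3.142, 0.0, -2.998]
contact_force: [-7.4, 1.1, 26.5]
opening: 0.816
grasp_force: 13.2
```

Request:
play_rows(dp=[[0,0,0],[0,0,0],[0,0,0],[0,0,0],[0,0,0]], rot=[[0,0,0],[0,0,0],[0,0,0],[0,0,0],[0,0,0]])

```text
clock: 4.58
eef_pos: [462.1, -62.5, 17.0]
tcp_rot: [-3.141, 0.0, -2.998]
contact_force: [-7.0, 0.6, 25.6]
opening: 0.822
grasp_force: 13.2
```

```bash
python3 look.py w3; python3 -c "
import pickle;s=pickle.load(open('w3.pkl','rb'))[1];print(s['wrist_torque'],s['grasp_force'])
import cv2;a=cv2.imread('pics/w3.png')[180:330,170:470];cv2.imwrite('pics/c3.png',cv2.resize(a,None,fx=2.6,fy=2.6,interpolation=2))"
```

```text
4.5833 [462.1 -62.5  17. ] [-3.1415e+00  3.0000e-04 -2.9984e+00] 0.8219951812391767 [-6.96  0.6  25.61]
[ 0.11596831  1.14945384 -0.01670565] 13.18794809631072
```

View pics/c3.png

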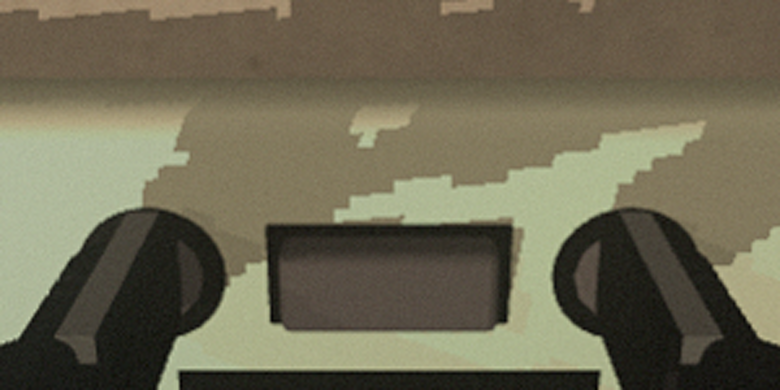

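Both fingertips sit on their round keys and both keys are down and symmetric, at crop (185,275) and (590,275). The oblong key is still up. The load is about 13 N per finger. Holding for another 2.5 s.

Request:
play_rows(dp=[[0,0,0],[0,0,0],[0,0,0],[0,0,0],[0,0,0]], rot=[[0,0,0],[0,0,0],[0,0,0],[0,0,0],[0,0,0]])

```text
clock: 5.05
eef_pos: [462.1, -62.5, 17.0]
tcp_rot: [-3.141, 0.0, -2.998]
contact_force: [-7.1, -0.7, 27.2]
opening: 0.822
grasp_force: 13.2
```

Request:
play_rows(dp=[[0,0,0],[0,0,0],[0,0,0],[0,0,0],[0,0,0]], rot=[[0,0,0],[0,0,0],[0,0,0],[0,0,0],[0,0,0]])

```text
clock: 5.47
eef_pos: [462.1, -62.5, 17.0]
tcp_rot: [-3.141, 0.0, -2.998]
contact_force: [-7.8, 0.6, 26.4]
opening: 0.816
grasp_force: 13.2
```

Request:
play_rows(dp=[[0,0,0],[0,0,0],[0,0,0],[0,0,0],[0,0,0]], rot=[[0,0,0],[0,0,0],[0,0,0],[0,0,0],[0,0,0]])

```text
clock: 5.88
eef_pos: [462.1, -62.5, 17.0]
tcp_rot: [-3.141, 0.0, -2.998]
contact_force: [-8.0, 0.8, 26.9]
opening: 0.821
grasp_force: 13.2
```

Request:
play_rows(dp=[[0,0,0],[0,0,0],[0,0,0],[0,0,0],[0,0,0]], rot=[[0,0,0],[0,0,0],[0,0,0],[0,0,0],[0,0,0]])

```text
clock: 6.3
eef_pos: [462.1, -62.5, 17.0]
tcp_rot: [-3.141, 0.0, -2.998]
contact_force: [-7.2, 1.3, 26.3]
opening: 0.822
grasp_force: 13.2
```

Request:
play_rows(dp=[[0,0,0],[0,0,0],[0,0,0],[0,0,0],[0,0,0]], rot=[[0,0,0],[0,0,0],[0,0,0],[0,0,0],[0,0,0]])

```text
clock: 6.72
eef_pos: [462.1, -62.5, 17.0]
tcp_rot: [-3.141, 0.0, -2.998]
contact_force: [-6.6, 0.6, 26.6]
opening: 0.825
grasp_force: 13.2
```

Request:
play_rows(dp=[[0,0,0],[0,0,0],[0,0,0],[0,0,0],[0,0,0]], rot=[[0,0,0],[0,0,0],[0,0,0],[0,0,0],[0,0,0]])

```text
clock: 7.13
eef_pos: [462.1, -62.5, 17.0]
tcp_rot: [-3.141, 0.0, -2.998]
contact_force: [-6.0, 1.0, 26.6]
opening: 0.825
grasp_force: 13.2
```

Request:
play_rows(dp=[[0,0,-0.1],[0,0,-0.25],[0,0,-0.5],[0,0,-0.9],[0,0,-1.2]], rot=[[0,0,0],[0,0,0],[0,0,0],[0,0,0],[0,0,0]])

```text
clock: 7.55
eef_pos: [462.2, -62.5, 64.8]
tcp_rot: [-3.142, 0.0, -2.998]
contact_force: [0.3, -0.1, 0.4]
opening: 0.82
grasp_force: 0.0
```

Request:
play_rows(dp=[[0,0,0],[0,0,0],[0,0,0],[0,0,0],[0,0,0]], rot=[[0,0,0],[0,0,0],[0,0,0],[0,0,0],[0,0,0]], fingers=0)

```text
clock: 7.97
eef_pos: [461.5, -62.4, 63.0]
tcp_rot: [3.141, -0.001, -2.998]
contact_force: [-0.3, 0.3, 0.0]
opening: 0.108
grasp_force: 0.0
```

Request:
play_rows(dp=[[0,0,0],[0,0,0],[0,0,0],[0,0,0],[0,0,0]], rot=[[0,0,0],[0,0,0],[0,0,0],[0,0,0],[0,0,0]])

```text
clock: 8.38
eef_pos: [462.0, -62.5, 63.6]
tcp_rot: [3.142, -0.0, -2.998]
contact_force: [-0.1, 0.1, 0.0]
opening: -0.001
grasp_force: 0.0
```

```bash
python3 look.py w4
```

```text
8.3833 [462.  -62.5  63.6] [ 3.1416e+00 -1.0000e-04 -2.9984e+00] -0.0012373553260403016 [-0.06  0.13  0.02]
```

View pics/w4.png

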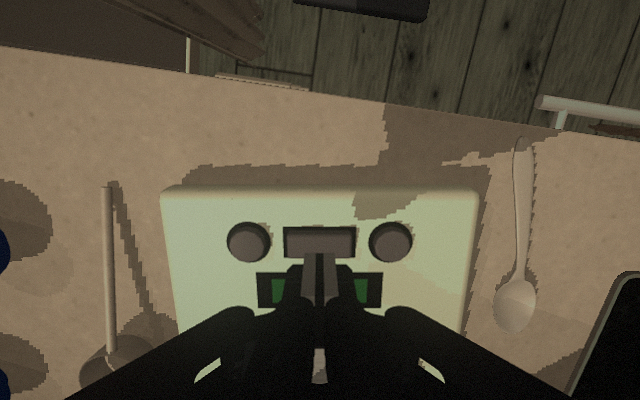

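All three keys are up and the shut fingertips are centred over the oblong key, at (319,242). Contact should come at TCP z≈31 and full travel at 25.

Request:
play_rows(dp=[[0,0,0.2],[0,0,0.4],[0,0,0.6],[0,0,0.68],[0,0,0.68]], rot=[[0,0,0],[0,0,0],[0,0,0],[0,0,0],[0,0,0]])

```text
clock: 8.85
eef_pos: [461.1, -62.3, 35.2]
tcp_rot: [3.141, -0.002, -2.998]
contact_force: [0.1, -0.9, -0.4]
opening: -0.0
grasp_force: 0.0
```

Request:
play_rows(dp=[[0,0,0.05],[0,0,0.1],[0,0,0.15],[0,0,0.2],[0,0,0.2]], rot=[[0,0,0],[0,0,0],[0,0,0],[0,0,0],[0,0,0]])

```text
clock: 9.27
eef_pos: [462.2, -62.5, 28.4]
tcp_rot: [-3.141, 0.0, -2.998]
contact_force: [-0.4, -0.7, 2.8]
opening: -0.003
grasp_force: 1.4
```

Request:
play_rows(dp=[[0,0,0.04],[0,0,0.08],[0,0,0.12],[0,0,0.16],[0,0,0.16]], rot=[[0,0,0],[0,0,0],[0,0,0],[0,0,0],[0,0,0]])

```text
clock: 9.68
eef_pos: [462.4, -62.5, 24.2]
tcp_rot: [-3.141, 0.0, -2.998]
contact_force: [-10.7, 1.9, 43.5]
opening: -0.001
grasp_force: 22.1
```

The key has bottomed out, so I'll ease off a little, hold briefly, then lift.

Request:
play_rows(dp=[[0,0,-0.03],[0,0,-0.03],[0,0,-0.03],[0,0,-0.03]], rot=[[0,0,0],[0,0,0],[0,0,0],[0,0,0]])

```text
clock: 10.02
eef_pos: [462.3, -62.5, 24.6]
tcp_rot: [-3.141, 0.001, -2.998]
contact_force: [-6.4, 0.2, 26.5]
opening: 0.002
grasp_force: 13.4
```

Request:
play_rows(dp=[[0,0,-0.15],[0,0,-0.4],[0,0,-1.0],[0,0,-1.8],[0,0,-2.5]], rot=[[0,0,0],[0,0,0],[0,0,0],[0,0,0],[0,0,0]])

```text
clock: 10.43
eef_pos: [461.5, -62.4, 124.5]
tcp_rot: [3.141, -0.001, -2.998]
contact_force: [1.1, -0.1, 1.2]
opening: 0.003
grasp_force: 0.0
```

Request:
play_rows(dp=[[0,0,0],[0,0,0],[0,0,0],[0,0,0],[0,0,0]], rot=[[0,0,0],[0,0,0],[0,0,0],[0,0,0],[0,0,0]])

```text
clock: 10.85
eef_pos: [461.1, -62.3, 122.1]
tcp_rot: [3.141, -0.002, -2.998]
contact_force: [0.1, 0.6, -0.1]
opening: 0.001
grasp_force: 0.0
```

```bash
python3 look.py w5
```

```text
10.85 [461.1 -62.3 122.1] [ 3.1410e+00 -2.3000e-03 -2.9984e+00] 0.0009450781908853403 [ 0.05  0.59 -0.14]
```

View pics/w5.png

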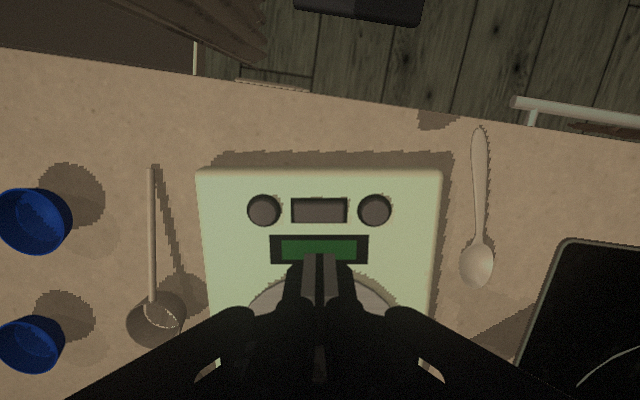

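All three keys are up at (264,210), (319,210) and (375,210). The scale hasn't moved and the arm is clear, so I'm handing in.

```bash
python3 -c "
from rig import r;print(r.sign_off())"
```

```text
the job is handed in; nothing more can be done
None
```

I held both round keys down together for about 3 s and let them up, then pressed and released the oblong key. I handed the job in at about 11 s with all three keys up, the scale not visibly moved and the arm clear; the hand-in gave no verdict.

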